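# Load a converter module under the spring cover of a test dock

### The job

Load the converter module into the test dock: with one fingertip press down the long rail on the dock's left side so that the spring-closed cover lifts, and keep it lifted while the other fingertip pushes the module along its channel under the cover until it is fully home against the stop. Only then let the cover shut behind it and move clear. Just push the module: do not lift or tip it, and leave everything else on the bench where it is.

Things in the scene. Friction and masses are not known exactly. Their poses are not given: they have to be found in the camera images.
- dock: Fixed dock: black plate 275 x 185 x 8 mm with aluminium parts. Origin at bench level on the channel's centre line, below the front face of the shut cover's lip. x along the channel in the push direction (away from the robot), y left, z up. In its frame (mm): plate x -195 to 80, y -60 to 125. All 'dock' numbers in the other entries are in this frame, mm, z from the bench.
- home (a point): Fixed point at dock (4.5, 0, 8): the module's origin is here when its nose is against the stop. The stop is a block across the channel's end, face at dock x 60, top z 36. The channel lies on the plate (z 8) between two guides, inner faces at y +27 and -27, 8 mm wide, x -140 to 60, tops z 20.
- hinge (a point): Point on the cover's hinge line at dock (0, 35, 53). The hinge tube, diameter 10, runs along dock x from -172 to 71, between two fixed posts (14 mm wide, tops z 64) at x -176 and 73.5.
- cover (a joint): Opening angle of the cover (rad): 0 shut, 0.7 hard limit. Spring-closed; at 0.6 it takes about 5 N on the middle of the rail. Pressing the rail down raises the cover like a rocker. The lip clears the module's nose from about 0.36; 0.55 gives room to spare.
- lip (a point): Middle of the lower edge of the lip, front face, which hangs from the cover's front edge and blocks the module's nose. Shut: dock x 0 to 6, y 10 to -35, lower edge z 22. The cover is a clear panel in an aluminium frame, dock x 0 to 70, y 32 to -39, z 49 to 57 when shut.
- rail (a point): Point on the press rail's top, middle of its width, dock x -100. The rail, a flat grey strip 30 mm wide, 5 thick, dock x -172 to 71, moves with the cover on the left of the hinge. Shut: middle line at y 92, top z 73, outer edge tilted up 0.3 rad. Cover at 0.6 rad: y 93, top z 37, outer edge tilted down 0.3 rad. The fingertip may slide along it.
- module: Loose module, about 0.25 kg, 111 x 50 mm. Origin: centre of underside; x towards its nose. From the nose (x +55.5): finned body 48 long, 24 high; bare plate 55 long, 8 high, over which the shut lip drops; at the tail an upright tab 8 thick, 44 wide, 62 high, rear face x -55.5. Starts in the channel (underside dock z 8), nose 6 to 31 mm short of the lip, pointing at the stop.
- push_face (a point): Point on the rear face of the module's upright tab, on its centre line, 45 mm above its underside: push here or anywhere on this face along dock x.
- spray: Bystander: standing can, 44 mm across, 140 mm high, right of the dock's far end (dock x about 60, y -125). Origin under its centre.
- capacitor: Bystander: small standing cylinder, 24 mm across, 32 mm high, right of the dock. Origin under its centre.
- driver: Bystander: screwdriver lying right of the dock.
- powerbank: Bystander: flat black box 140 x 70 x 18 mm, on the left of the bench.
- tray: Bystander: open white tray 120 x 170 x 45 mm, on the right of the bench.
- wrench: Bystander: wrench, 150 mm long, lying on the left of the bench.
- dial_knob: Bystander: aluminium knob, 34 mm across, 22 mm high, standing on the right of the bench.
Mind the look-alikes: they are no part of the job. Leave any green or red look-alike of the module alone.

How it is judged:
By the outcome, as a careful person would: the job done as asked, in the order asked, and still so for the second after the job is handed in, with the robot touching nothing.
It also fails if it takes over 35 s, if anything falls off the work surface, if the arm or the gripper's body presses on something with over 40 N, if the wrist force passes 120 N, or if a joint passes its speed limit or range.

### The arm

A 6-joint arm with a two-finger parallel gripper is mounted at the origin on the work surface. World frame = base frame: x ahead of the robot, y to its left, z up, the work surface at z = 0. Lengths are in m, angles in rad, forces in N, time in s.
With the tool pointing down it reaches from about 0.35 to 0.925 m from the base axis. Payload 6.4 kg.
Tool frame: the origin (TCP) lies midway between the tips of the shut fingers; the grasp point (between the pads) lies 19 mm behind it; z points along the fingers, y is the line along which they close (so a half turn about z gives the same grasp; the last joint's range is limited). The gripper opens to 94 mm and grips with 3 to 60 N. Pads are 16 mm wide; open, the fingers measure 119 mm over their backs; the gripper's body (75 mm by 177 mm) begins 78 mm behind the grasp point.
Start: joints at [-0.174, 0.245, 1.558, -0, 1.339, -0.174], TCP at [0.65, 0, 0.205] pointing down, gripper open.
Joint ranges: [-3.13, 3.13], [-1.02, 2.26], [0.13, 2.54], [-0.95, 4.09], [0.21, 2.88], [-2.74, 2.74]. Speed limits (rad/s): [2.57, 2.57, 3.14, 3.14, 3.14, 3.14].

### API

Orientations are given as a rotation vector (axis times angle).
In Python, from station import get_state, capture, camera_info, hand_in gives the robot as it stands.
- The arm moves only by the tool step_arm, never from a script. Its argument "increments" is a list that holds one entry, the list of rows, each a list of 6 numbers: the shift along the world's x, y, z scaled (see below), then the turn, a rotation vector about the world's x, y, z scaled (see below). A call has 1 to 10 rows; each row is the pose to reach, as a shift and turn from the pose commanded when the call began; what a row does not reach only later rows make up. The controller multiplies each number of a shift by 0.08 m and each number of a turn by 1.5 rad. A row lasts 1/12 s, in which the tool goes at most 41.7 mm and 7.16 degrees, less where a joint would pass 70% of its speed; a pose out of reach is approached as far as the arm can. A call with a number of a shift or a turn outside -1 to 1 is refused whole. A call with a gripper value outside its range is refused whole. "gripper" is the finger opening in mm, from 0 to 94, set as the call begins (left out, the last holds). The fingers move at their own pace and stop on an object; "force" is the grip in N (left out, the last holds). Time passes only in rows, so rows that repeat a pose let the fingers close. It gives the time, the measured TCP pose, the force, the opening and the grip force at its end, in the units of the state.
- get_state(): the state, without advancing time (a new reading comes with each control period).
- capture(name): name is "scene" or "side" or "wrist"; returns the picture (420x560x3 uint8, red, green, blue); there is no depth.
- camera_info(name): a dict with "intrinsics" (3x3 intrinsics, pixels), "view" (4x4, takes a point from world to camera coordinates). Camera axes: x right, y down, z forward; pixel columns grow to the right and rows downward; lengths in m; the calibration is good to about 2 mm. The wrist camera is an equidistant fisheye: a pixel r from the principal point sees the ray r / f radians off the axis. A picture is of the moment at which its call begins: read the wrist's pose just before it. camera_info takes no time and is no camera call; for the wrist camera it gives the pose at the moment of the call.
- hand_in(): hands the job in; it is judged then, once.
The state is a dict: "time_s": time; "qpos": joint angles; "qvel": joint speeds; "tau": joint torques, N m; "ee_pos": TCP position; "orientation": TCP orientation; "ft_force": force on the tool from outside, world axes, zero at the start; "torque": the same for the moment, N m; "gripper_width": finger opening in m; "grip_force": force on a finger pad.
Only numpy, scipy, OpenCV 4.12 (cv2) and the standard library are available. Lean on these libraries where they do the work, as an engineer would, in place of code of your own. Each camera call takes 0.05 s, during which the arm holds its last target. There are 200 camera calls.

## Working session

There is one attempt and no reset: what is moved stays moved. The work goes in short steps, Python scripts to look and compute and a tool call to move; the robot and the scene stay as the last step left them, time stands still between calls to the robot, and variables do not carry over. Pictures are saved under pics/ and viewed, at most 10 in all, crops included, and the job is handed in when it is done.

Besides the shell and the picture viewer there is one more tool, called after "Request:" as a command line: name --argument value ..., lists and objects as JSON in quotes. step_arm: Moves the arm, as the interface text tells. Its arguments: {"type":"object","properties":{"increments":{"type":"array","items":{"type":"array","items":{"type":"array","items":{"type":"number"}}}},"gripper":{"type":"number"},"force":{"type":"number"}},"required":["increments"]}

```bash
mkdir -p pics; ls; python3 - <<'E'
from station import *
import cv2,numpy as np
for n in ("scene","side"):
    im=capture(n); cv2.imwrite(f"pics/{n}0.png",im[:,:,::-1]); 
    i=camera_info(n); print(n,np.round(i["intrinsics"],1).tolist(),np.round(i["view"],4).tolist())
print(get_state())
E
```

```text
pics
scene [[404.0, 0.0, 282.7], [0.0, 404.0, 209.9], [0.0, 0.0, 1.0]] [[-0.2806, 0.9598, 0.0117, 0.2077], [0.7429, 0.2249, -0.6304, -0.4011], [-0.6077, -0.1682, -0.7761, 1.463], [0.0, 0.0, 0.0, 1.0]]
side [[406.3, 0.0, 279.5], [0.0, 406.3, 206.3], [0.0, 0.0, 1.0]] [[0.8515, -0.5239, 0.0206, -0.5121], [-0.3379, -0.5783, -0.7426, 0.2479], [0.401, 0.6253, -0.6695, 0.7445], [0.0, 0.0, 0.0, 1.0]]
{'time_s': 0.1, 'qpos': array([-1.74112378e-01,  2.45734401e-01,  1.55885283e+00,  1.05478770e-05,
        1.33870345e+00, -1.74132893e-01]), 'qvel': array([ 0.00131416, -0.00234849, -0.00275163, -0.00045127, -0.0016222 ,
        0.00021163]), 'tau': array([ 3.34354118e-04, -4.16915452e+01, -3.15525234e+01,  6.87146815e-02,
        3.09705036e-02, -6.25096459e-05]), 'ee_pos': array([6.49474003e-01, 9.33031273e-05, 2.04482962e-01]), 'orientation': array([-2.22043371e+00, -2.22047386e+00,  1.51689014e-03]), 'ft_force': array([-0.2081857 ,  0.17061325,  0.02052819]), 'torque': array([ 0.01114747,  0.02563868, -0.03404554]), 'grip_force': 0.0, 'gripper_width': 0.09388301237553098}
```

View pics/scene0.png

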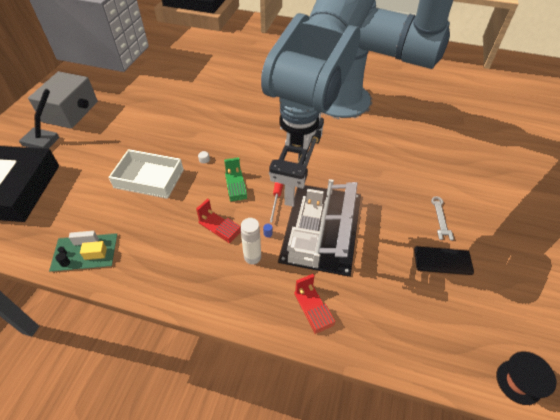

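View pics/side0.png

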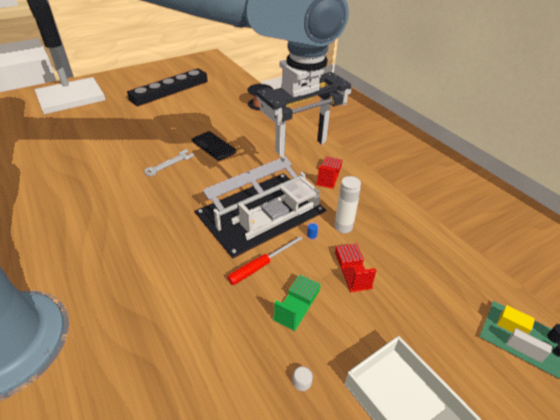

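The scene view shows the dock (black plate) around (322,230), with the rail on its left at (350,220). In the side view the dock is at (260,210). There are green and red look-alikes at (235,180), (218,222) and (313,303) in the scene view. The grey-white module in the channel, at about (312,210), is the right one. I'll confirm it in enlarged crops.

```bash
python3 - <<'E'
import cv2
a=cv2.imread("pics/scene0.png")[170:280,265:375]; cv2.imwrite("pics/c1.png",cv2.resize(a,None,fx=5.4,fy=5.4,interpolation=cv2.INTER_CUBIC))
a=cv2.imread("pics/side0.png")[150:260,185:335]; cv2.imwrite("pics/c2.png",cv2.resize(a,None,fx=5,fy=5,interpolation=cv2.INTER_CUBIC))
E
```

```text
(no output)
```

View pics/c1.png

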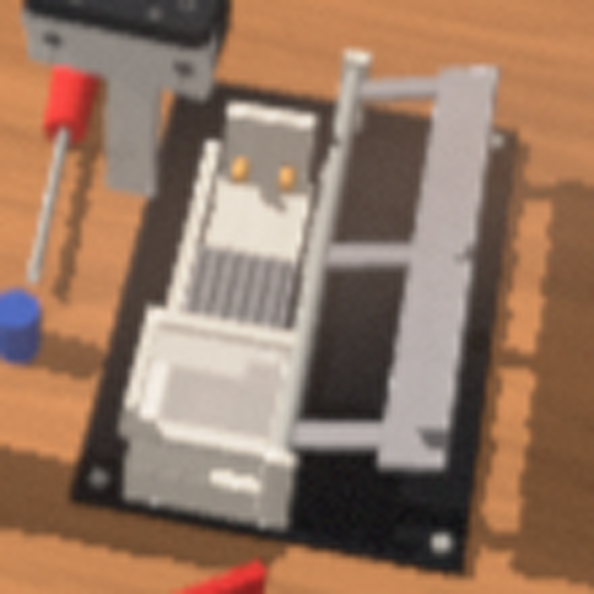

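View pics/c2.png

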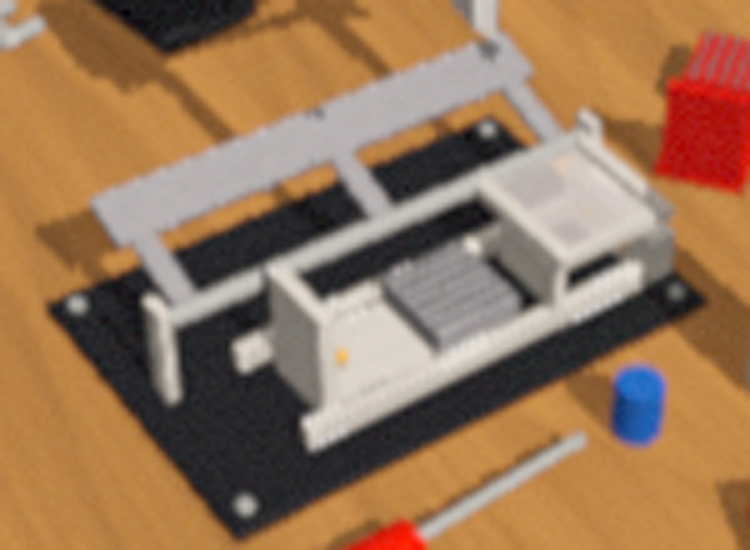

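```bash
cat >h.py <<'E'
import numpy as np
from station import *
def ray(n,u,v,z):
    i=camera_info(n);K=np.array(i["intrinsics"]);V=np.array(i["view"]);R=V[:3,:3];c=-R.T@V[:3,3]
    d=R.T@np.linalg.inv(K)@[u,v,1]; return (c+d*(z-c[2])/d[2])
def fit(D,W):
    D=np.array(D)[:,:2];W=np.array(W)[:,:2];a=D-D.mean(0);b=W-W.mean(0)
    th=np.arctan2((a[:,0]*b[:,1]-a[:,1]*b[:,0]).sum(),(a*b).sum())
    R=np.array([[np.cos(th),-np.sin(th)],[np.sin(th),np.cos(th)]]);t=W.mean(0)-R@D.mean(0)
    return th,R,t,(D@R.T+t-W)*1e3
E
python3 - <<'E'
from h import *
C=[(-.195,.125),(-.195,-.06),(.08,-.06),(.08,.125)]
f=lambda n,p:ray(n,*p,.008)
sd=[(185+u/5-.4,150+v/5-.4) for u,v in [(50,306),(238,530),(705,296),(490,117)]]
sc=[(265+u/5.4-.4,170+v/5.4-.4) for u,v in [(517,130),(75,498),(465,568)]]
ws=[f("side",p) for p in sd]; wc=[f("scene",p) for p in sc]
r1=fit(C,ws);r2=fit([C[0],C[2],C[3]],wc);r3=fit(C+[C[0],C[2],C[3]],ws+wc)
for r in(r1,r2,r3):print(r[0],r[2],np.round(r[3],1).tolist())
th,R,t,_=r3
g=lambda n,u,v,z:np.round(np.r_[R.T@(ray(n,u,v,z)[:2]-t),z]*1e3,1)
S=lambda u,v:(185+u/5-.4,150+v/5-.4); Q=lambda u,v:(265+u/5.4-.4,170+v/5.4-.4)
print("tab rear top", [g("side",*S(*p),.07) for p in [(268,275),(325,315)]])
print("tab front? top scene",[g("scene",*Q(*p),.07) for p in [(228,104),(316,117),(228,122),(316,132)]])
print("rail side (near-left out,in; far)",[g("side",*S(*p),z) for p,z in [((95,203),.0774),((122,245),.0686),((533,70),.0686),((505,38),.0774)]])
print("rail scene",[g("scene",*Q(*p),z) for p,z in [((443,68),.0686),((497,68),.0774),((380,465),.0686),((443,468),.0774)]])
for q in [(0,35),(-100,92)]: print(q,R@(np.array(q)/1e3)+t)
E
```

```text
0.07763031893837528 [0.64366579 0.03449998] [[-2.0, 2.9], [-1.9, -3.8], [1.4, -2.0], [2.5, 3.0]]
0.08149739213496486 [0.64295143 0.03677962] [[-1.2, 0.1], [0.4, -1.6], [0.8, 1.5]]
0.08033195473698361 [0.64337159 0.03556105] [[-2.6, 3.4], [-2.0, -3.3], [1.3, -0.8], [1.8, 4.2], [-0.7, -0.9], [0.8, -2.9], [1.4, 0.2]]
tab rear top [array([-126.6,   18.9,   70. ]), array([-119.9,  -18.7,   70. ])]
tab front? top scene [array([-123.8,  -22.5,   70. ]), array([-124.5,   21.8,   70. ]), array([-111.9,  -20.5,   70. ]), array([-114.6,   23.2,   70. ])]
rail side (near-left out,in; far) [array([-170.4,  101.3,   77.4]), array([-170.4,   76.9,   68.6]), array([71.6, 77.6, 68.6]), array([69.1, 99. , 77.4])]
rail scene [array([-172.7,   80.3,   68.6]), array([-170. ,  106.7,   77.4]), array([71.5, 78.2, 68.6]), array([ 73.1, 104.9,  77.4])]
(0, 35) [0.64056299 0.07044818]
(-100, 92) [0.53631148 0.1192398 ]
```

Request:
step_arm --increments '[[[-0.1,0.08,0,0,0,-0.08],[-0.2,0.16,0,0,0,-0.16],[-0.3,0.24,0,0,0,-0.24],[-0.4,0.32,0,0,0,-0.32],[-0.5,0.4,0,0,0,-0.4],[-0.6,0.48,0,0,0,-0.48],[-0.7,0.56,0,0,0,-0.56],[-0.8,0.64,0,0,0,-0.64],[-0.9,0.72,0,0,0,-0.72],[-1,0.8,0,0,0,-0.8]]]' --gripper 94

```text
time_s: 0.93
ee_pos: [0.5693, 0.0643, 0.2049]
orientation: [-3.089, -0.57, 0.001]
ft_force: [-0.5, -0.1, -0.2]
gripper_width: 0.0938
grip_force: 0.0
```

Request:
step_arm --increments '[[[-0.2,0.01,0,0,0,-0.04],[-0.4,0.02,0,0,0,-0.08],[-0.6,0.03,0,0,0,-0.12],[-0.8,0.036,0,0,0,-0.16],[-0.994,0.036,0,0,0,-0.194],[-0.994,0.036,0,0,0,-0.194],[-0.994,0.036,0,0,0,-0.194]]]'

```text
time_s: 1.52
ee_pos: [0.4903, 0.0669, 0.2053]
orientation: [3.139, 0.127, 0.0]
ft_force: [0.3, -0.5, 0.7]
gripper_width: 0.094
grip_force: 0.0
```

```bash
python3 - <<'E'
from h import *
import cv2
from scipy.spatial.transform import Rotation as Ro
s=get_state();print(s["time_s"],s["ee_pos"],Ro.from_rotvec(s["orientation"]).as_matrix().round(3).tolist(),s["qpos"].round(2),s["ft_force"].round(1))
i=camera_info("wrist");print(i)
cv2.imwrite("pics/w1.png",capture("wrist")[:,:,::-1])
cv2.imwrite("pics/sd1.png",capture("side")[:,:,::-1])
E
```

```text
1.5167 [0.49025305 0.06691962 0.20530664] [[0.997, 0.081, 0.0], [0.081, -0.997, -0.0], [0.0, 0.0, -1.0]] [-0.09 -0.13  1.95  0.    1.32  1.4 ] [ 0.3 -0.5  0.7]
{'intrinsics': array([[325.1922621 ,   0.        , 274.35000895],
       [  0.        , 325.1922621 , 207.96692888],
       [  0.        ,   0.        ,   1.        ]]), 'view': array([[ 8.10678506e-02, -9.96708364e-01,  6.64257093e-04,
         2.78580842e-02],
       [-9.68875759e-01, -7.86476391e-02,  2.34721778e-01,
         4.54909183e-01],
       [-2.33896917e-01, -1.96719727e-02, -9.72062367e-01,
         5.06070224e-01],
       [ 0.00000000e+00,  0.00000000e+00,  0.00000000e+00,
         1.00000000e+00]])}
```

View pics/w1.png

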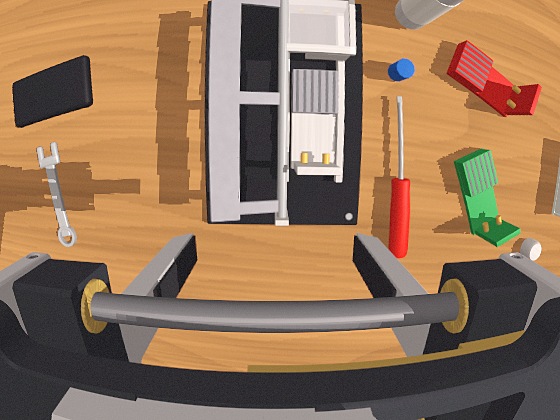

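The wrist view shows the dock almost square to the tool. The near plate corners are at about (208,223) and (358,223), and the tab's top edge runs from (290,172) to (340,175).

```bash
cat >>h.py <<'E'
def wray(u,v,z):
    i=camera_info("wrist");K=np.array(i["intrinsics"]);V=np.array(i["view"]);R=V[:3,:3];c=-R.T@V[:3,3]
    x=np.array([u-K[0,2],v-K[1,2]]);r=np.hypot(*x);a=r/K[0,0]
    d=R.T@np.r_[np.sin(a)*x/r,np.cos(a)]; return c+d*(z-c[2])/d[2]
TH=.0803;R2=np.array([[np.cos(TH),-np.sin(TH)],[np.sin(TH),np.cos(TH)]]);T2=np.array([.6432,.036])
dock=lambda w:R2.T@(np.array(w)[:2]-T2)*1e3
E
python3 - <<'E'
from h import *
import cv2
im=cv2.imread("pics/w1.png")
cv2.imwrite("pics/w1c.png",cv2.resize(im[130:235,200:370],None,fx=4.5,fy=4.5,interpolation=cv2.INTER_CUBIC))
print("tcp",dock(get_state()["ee_pos"]))
for n,p,z in [("plateNR",(358,223),.008),("plateR",(362,5),.008),("tabL",(290,172),.07),("tabR",(340,175),.07),("postL tube",(282,224),.064),("railNL",(207,222),.0774),("railNR",(240,215),.0686)]:print(n,dock(wray(*p,z)).round(1))
E
```

```text
tcp [-149.20229665   42.9285669 ]
plateNR [-192.5  -59.6]
plateR [ 78.  -61.6]
tabL [-122.3   28.6]
tabR [-124.8  -21.2]
postL tube [-176.8   35.9]
railNL [-171.1  111.1]
railNR [-166.1   78.6]
```

View pics/w1c.png

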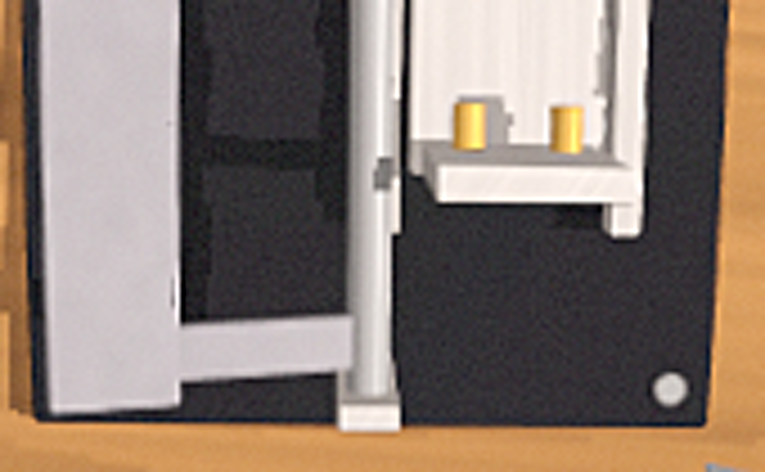

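The tab's rear face is at dock x ≈ -124 and y ±22, which matches the estimate from the fixed cameras. I'll come down at dock x ≈ -149 with the left finger over the rail and the right finger behind the tab.

Request:
step_arm --increments '[[[0,0,-0.2,0,0,0],[0,0,-0.4,0,0,0],[0,0,-0.6,0,0,0],[0,0,-0.8,0,0,0],[0,0,-1,0,0,0],[0,0,-1,0,0,0],[0,0,-1,0,0,0]]]'

```text
time_s: 2.2
ee_pos: [0.4904, 0.0669, 0.1248]
orientation: [-3.139, -0.126, 0.003]
ft_force: [-0.1, -0.3, 0.6]
gripper_width: 0.0938
grip_force: 0.0
```

Request:
step_arm --increments '[[[0,0,-0.1,0,0,0],[0,0,-0.2,0,0,0],[0,0,-0.3,0,0,0],[0,0,-0.4,0,0,0],[0,0,-0.5,0,0,0],[0,0,-0.6,0,0,0],[0,0,-0.7,0,0,0],[0,0,-0.8,0,0,0],[0,0,-0.85,0,0,0],[0,0,-0.85,0,0,0]]]'

```text
time_s: 3.03
ee_pos: [0.4904, 0.0672, 0.0568]
orientation: [-3.138, -0.125, 0.001]
ft_force: [0.0, 1.4, 4.4]
gripper_width: 0.0944
grip_force: 1.7
```

Request:
step_arm --increments '[[[0,0,-0.08,0,0,0],[0,0,-0.15,0,0,0],[0,0,-0.22,0,0,0],[0,0,-0.22,0,0,0],[0,0,-0.22,0,0,0]]]'

```text
time_s: 3.45
ee_pos: [0.4909, 0.0666, 0.04]
orientation: [3.139, 0.125, 0.001]
ft_force: [-0.3, -0.8, 5.3]
gripper_width: 0.0938
grip_force: 2.3
```

```bash
python3 - <<'E'
from h import *
import cv2
s=get_state();print(s["time_s"],s["ee_pos"],dock(s["ee_pos"]),s["ft_force"].round(1))
im=capture("side")[:,:,::-1]; cv2.imwrite("pics/sd2.png",cv2.resize(im[110:260,185:335],None,fx=4,fy=4,interpolation=cv2.INTER_CUBIC))
E
```

```text
3.45 [0.49094221 0.06655696 0.04001356] [-149.31607768   42.67166166] [-0.3 -0.8  5.3]
```

View pics/sd2.png

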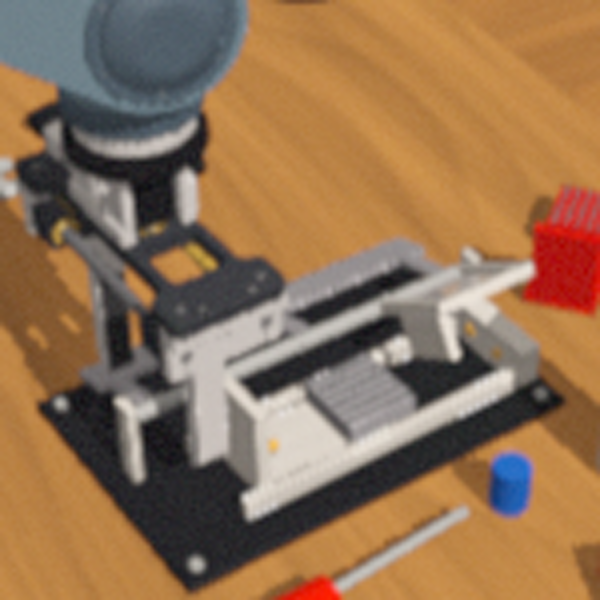

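The cover is raised to about 0.55, with the right finger just behind the tab. Next I push along the dock's x axis.

Request:
step_arm --increments '[[[0.07,0.006,0,0,0,0],[0.14,0.011,0,0,0,0],[0.2,0.016,0,0,0,0],[0.26,0.021,0,0,0,0],[0.32,0.026,0,0,0,0],[0.38,0.031,0,0,0,0],[0.44,0.035,0,0,0,0],[0.5,0.04,0,0,0,0],[0.56,0.045,0,0,0,0],[0.62,0.05,0,0,0,0]]]'

```text
time_s: 4.33
ee_pos: [0.539, 0.0711, 0.0394]
orientation: [-3.139, -0.125, 0.006]
ft_force: [-6.7, 0.5, 6.8]
gripper_width: 0.0937
grip_force: 3.9
```

Request:
step_arm --increments '[[[0.05,0.004,0,0,0,0],[0.1,0.008,0,0,0,0],[0.15,0.012,0,0,0,0],[0.2,0.016,0,0,0,0],[0.25,0.02,0,0,0,0],[0.3,0.024,0,0,0,0],[0.35,0.028,0,0,0,0],[0.39,0.031,0,0,0,0],[0.39,0.031,0,0,0,0]]]'

```text
time_s: 5.08
ee_pos: [0.571, 0.0736, 0.0394]
orientation: [-3.139, -0.126, 0.003]
ft_force: [-3.7, 0.4, 4.7]
gripper_width: 0.0939
grip_force: 2.6
```

```bash
python3 - <<'E'
from h import *
s=get_state();print(s["time_s"],s["ee_pos"],dock(s["ee_pos"]),s["ft_force"].round(1),s["torque"].round(2))
E
```

```text
5.0833 [0.57102655 0.07364772 0.03943419] [-68.92101735  43.3157054 ] [-3.7  0.4  4.7] [0.31 0.82 0.11]
```

Request:
step_arm --increments '[[[0.02,0.002,0,0,0,0],[0.04,0.003,0,0,0,0],[0.06,0.005,0,0,0,0],[0.08,0.006,0,0,0,0],[0.1,0.008,0,0,0,0],[0.1,0.008,0,0,0,0]]]'

```text
time_s: 5.58
ee_pos: [0.5786, 0.0742, 0.0394]
orientation: [-3.139, -0.125, 0.004]
ft_force: [-5.0, 0.5, 5.5]
gripper_width: 0.0939
grip_force: 3.0
```

Request:
step_arm --increments '[[[0.015,0.001,0,0,0,0],[0.03,0.002,0,0,0,0],[0.03,0.002,0,0,0,0]]]'

```text
time_s: 5.83
ee_pos: [0.5795, 0.0743, 0.0394]
orientation: [-3.139, -0.124, 0.01]
ft_force: [-11.3, -0.4, 9.3]
gripper_width: 0.0939
grip_force: 6.4
```

Request:
step_arm --increments '[[[0.015,0.001,0,0,0,0],[0.025,0.002,0,0,0,0],[0.025,0.002,0,0,0,0]]]'

```text
time_s: 6.08
ee_pos: [0.5795, 0.0743, 0.0394]
orientation: [3.139, 0.123, -0.019]
ft_force: [-19.4, -0.8, 17.2]
gripper_width: 0.0939
grip_force: 10.0
```

```bash
python3 - <<'E'
from h import *
import cv2
s=get_state();print(s["time_s"],s["ee_pos"],dock(s["ee_pos"]),s["ft_force"].round(1))
a=capture("side")[110:260,185:335,::-1];b=capture("scene")[150:285,255:385,::-1]
f=lambda i:cv2.resize(i,(400,400),interpolation=cv2.INTER_CUBIC)
cv2.imwrite("pics/h.png",np.hstack([f(a),f(b)]))
E
```

```text
6.0833 [0.57945535 0.07430023 0.03935451] [-60.46704446  43.2900072 ] [-19.4  -0.8  17.2]
```

View pics/h.png

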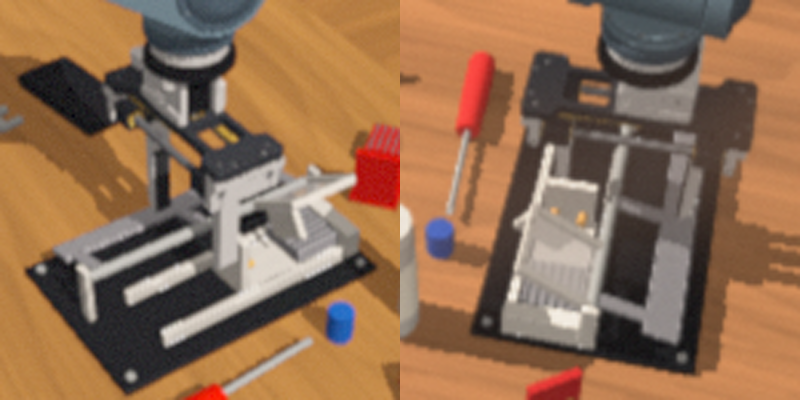

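The module is home: its nose is against the stop, the force is rising and the tool is no longer moving. I'll back straight off with the cover still held, then rise slowly so the cover shuts gently.

Request:
step_arm --increments '[[[-0.05,-0.004,0,0,0,0],[-0.1,-0.008,0,0,0,0],[-0.2,-0.016,0,0,0,0],[-0.3,-0.024,0,0,0,0],[-0.3,-0.024,0,0,0,0]]]'

```text
time_s: 6.6
ee_pos: [0.5593, 0.0723, 0.0402]
orientation: [3.139, 0.125, 0.002]
ft_force: [1.7, 0.2, 5.3]
gripper_width: 0.0939
grip_force: 2.3
```

Request:
step_arm --increments '[[[0,0,0.06,0,0,0],[0,0,0.12,0,0,0],[0,0,0.18,0,0,0],[0,0,0.24,0,0,0],[0,0,0.3,0,0,0],[0,0,0.36,0,0,0],[0,0,0.42,0,0,0],[0,0,0.48,0,0,0],[0,0,0.54,0,0,0],[0,0,0.6,0,0,0]]]'

```text
time_s: 7.43
ee_pos: [0.5594, 0.0724, 0.088]
orientation: [-3.139, -0.125, 0.001]
ft_force: [-1.6, -0.5, 0.1]
gripper_width: 0.0941
grip_force: 0.0
```

Request:
step_arm --increments '[[[0,0,0.1,0,0,0],[-0.05,0,0.3,0,0,0],[-0.1,0,0.5,0,0,0],[-0.2,0,0.7,0,0,0],[-0.3,0,0.9,0,0,0],[-0.4,0,1,0,0,0],[-0.4,0,1,0,0,0],[-0.4,0,1,0,0,0]]]'

```text
time_s: 8.1
ee_pos: [0.5279, 0.0725, 0.1685]
orientation: [3.139, 0.126, 0.002]
ft_force: [-0.7, -0.2, 0.1]
gripper_width: 0.0941
grip_force: 0.0
```

```bash
python3 - <<'E'
from h import *
import cv2
s=get_state();print(s["time_s"],s["ee_pos"],dock(s["ee_pos"]),s["ft_force"].round(1))
a=capture("side")[110:260,185:335,::-1];b=capture("scene")[150:285,255:385,::-1]
f=lambda i:cv2.resize(i,(400,400),interpolation=cv2.INTER_CUBIC)
cv2.imwrite("pics/e.png",np.hstack([f(a),f(b)]))
E
```

```text
8.1 [0.52792104 0.07245013 0.16847561] [-111.98369622   45.57963181] [-0.7 -0.2  0.1]
```

View pics/e.png

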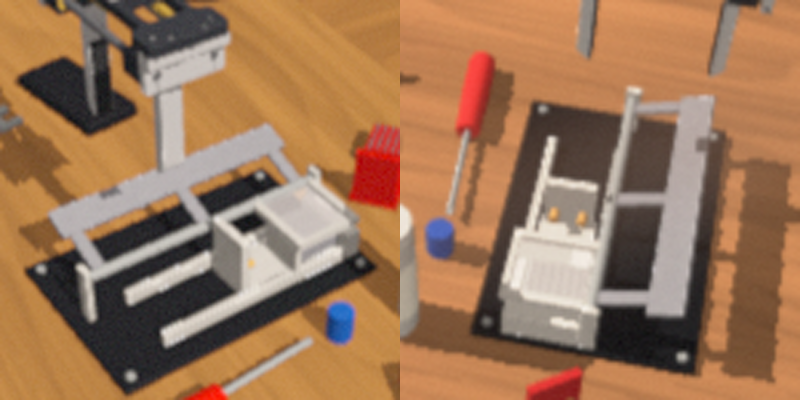

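The cover is shut, the module is home with the finned body under it, the bystanders haven't moved and the arm is clear.

```bash
python3 -c "
from station import *
print(hand_in())"
```

```text
the job is handed in; nothing more can be done
None
```

The module is fully home against the stop, the cover is shut behind it, nothing else on the bench was moved, the arm is clear, and the job was handed in at about 8 s (no verdict came back).

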